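# Add the trim weight to the crane's counterweight carrier

## Task

Add the tabbed, slotted trim weight to the counterweight carrier: slide it in through the carrier's open side, under the head of the stem, until the stem is fully home in its slot. Then turn it a quarter turn about the stem so that its slot faces one of the side walls and is well away from the slot of the weight underneath, and leave it lying flat there. Work gently, do not force the weight against the carrier or the weight underneath, and leave the weight underneath and everything else where they are.

Things in the scene. Friction and masses are not known exactly. Their poses are not given: they have to be found in the camera images.
- trim_weight: The weight to add: plain steel disc, 80 mm across, 12 mm thick, 0.3 to 0.5 kg, lying flat on the table. Origin: centre of its underside; z up. A slot 14 mm wide runs from the centre out through the rim along its own +x; its inner end is a half circle of radius 7 mm about the centre, so home on the 12 mm stem it has 1 mm of play all round. Across from the slot a grip tab stands on top.
- trim_slot (a point): Middle of the mouth of the trim weight's slot: 40 mm from its centre along its +x, 6 mm above its underside. The mouth is flared to 22 mm wide over its last 4 mm.
- trim_tab (a point): Middle of the trim weight's upright grip tab, 29 mm from its centre along its -x, 27 mm above its underside. The tab is 22 mm long along x, 10 mm thick along y; it rises from the disc's upper face (12 mm above the underside) to 42 mm above the underside. Pinch its flat sides from above, fingers closing along the weight's y.
- carrier: Counterweight carrier: plain metal U-shaped tray fixed on the table. Origin: middle of the tray, at table height. Its +x is the way in: weights enter by the open side at -x, moving along +x. Pan 30 mm above the table; side walls' inner faces at y = +-43.5 mm, 8 mm thick, x = -44 to 64 mm; back wall's inner face at x = 56 mm; wall tops 52 mm above the table.
- stem_mid (a point): A point of the carrier at x = 0, y = 0, 67 mm above the table: mid-travel of the stem's head. The stem, 12 mm in diameter, upright, at y = 0, is clamped anywhere from x = -12 to +12 mm; where is not reported and must be felt or seen. It holds firm. Its head, 20 mm across, is 64 to 70 mm above the table, with a small eye up to 84 mm.
- carrier_mouth (a point): Middle of the carrier's open side, at x = -44 mm, 44 mm above the table: the height at which the trim weight's underside ends. To pass under the head it slides in with its underside 44 to 52 mm up. The force between trim weight and carrier or stem must stay under 10 N: push slowly and stop at a few newtons.
- under_weight: Weight already on the carrier: dark steel disc, 80 mm across, 14 mm thick, no tab, loose on the pan, upper face 44 mm above the table. Origin: centre of its underside. Its slot, 14 mm wide, runs along its own +x, which points up to 126 degrees either side of the carrier's +x. Its eye is 40 mm wide, so it does not tell where the stem is. Force on it from the trim weight: under 30 N.
- under_slot (a point): Middle of the mouth of the slot underneath, 40 mm from that weight's centre along its +x; must stay within 12 mm of its start. The trim weight's slot must end some 60 degrees or more away from it: a quarter turn to the other side of the carrier's x axis always does.
- ring_weight: Bystander: a steel disc with the same tab and size as the trim weight, but with a closed 14 mm round hole and no slot; it cannot go on the stem. Origin: centre of its underside; its tab as on the trim weight, at its -x side.
- big_weight: Bystander: large dark slotted weight without tab, 110 mm across, 22 mm thick; too big for the carrier. Origin: centre of its underside.
- cone_bottle0: Bystander: yellow cone-shaped bottle, 66 mm across at the foot, 178 mm tall. Origin: centre of its underside.
- cone_bottle1: Bystander: another yellow cone-shaped bottle of the same size. Origin: centre of its underside.
- mug: Bystander: white mug, 80 mm across, 85 mm tall. Origin: centre of its underside.
- eraser: Bystander: white eraser, 45 x 22 x 13 mm. Origin: centre of its underside.
- marker_pen: Bystander: white marker pen with a red cap, 134 mm long, 13 mm thick. Origin: in its underside, 50 mm from its white end.
There are look-alikes about, which are no part of the job. What is shaped like the under_weight but pink or red is not meant.

How it is judged:
On the way:
1. the trim weight is slid in round the stem, under its head, through the open side (x of trim_weight in the frame of carrier between -0.015 and 0.015 m and y of trim_weight in the frame of carrier between -0.004 and 0.004 m and height (world z) of trim_weight between 0.041 and 0.053 m and angle between trim_weight's own z axis and vertical below 0.12 rad and x of trim_slot in the frame of carrier above 0 m), for 0.1 s.
At the end, for the whole second after the job is handed in: Trim weight at rest and released, flat (tilt under 3 deg) on the one underneath, underside 42 to 46 mm up, round the stem, centre within 2.5 mm of the carrier's x axis and 15 mm along it; slot within 33 deg of facing a side wall and 57 deg or more from the slot underneath (x of trim_weight in the frame of carrier between -0.015 and 0.015 m and y of trim_weight in the frame of carrier between -0.0025 and 0.0025 m and height (world z) of trim_weight between 0.042 and 0.046 m and angle between trim_weight's own z axis and vertical below 0.05 rad and x of trim_slot in the frame of carrier between -0.022 and 0.022 m and x of trim_slot in the frame of under_weight below 0.022 m and linear speed of each of trim_weight, under_weight below 0.01 m/s); the robot touches nothing.
It fails at once if the trim weight is forced against the carrier or its stem (10 N or more) (contact force between trim_weight and carrier above 10 N).
It fails at once if the trim weight is pressed or dropped hard on the weight underneath (30 N or more) (contact force between trim_weight and under_weight above 30 N).
It fails at once if the robot shoves the carrier (15 N or more) (contact force between any of the fingers, the arm and carrier above 15 N).
It fails at once if the weight underneath is turned or shifted (slot mouth moved over 12 mm) (distance of under_slot from where it was at the start of the episode above 0.012 m).
It fails at once if a bystander is moved more than 30 mm (distance of any of ring_weight, big_weight, cone_bottle0, cone_bottle1, mug, eraser, marker_pen from where it was at the start of the episode above 0.03 m).
It also fails if it takes over 61 s, if anything falls off the work surface, if the arm or the gripper's body presses on something with over 40 N, if the wrist force passes 120 N, or if a joint passes its speed limit or range.

## Robot

A 7-joint arm with a two-finger parallel gripper is mounted at the origin on the work surface. World frame = base frame: x ahead of the robot, y to its left, z up, the work surface at z = 0. Lengths are in m, angles in rad, forces in N, time in s.
With the tool pointing down it reaches from about 0.425 to 1.025 m from the base axis. Payload 9.4 kg.
Tool frame: the origin (TCP) lies between the finger pads; the fingertips stand arm.tip_extent ahead of it and the grasp point (between the pads) lies 5 mm behind it (arm.tip_extent is the distance from the TCP to the fingertips, in m); z points along the fingers, y is the line along which they close (so a half turn about z gives the same grasp; the last joint's range is limited). The gripper opens to 93 mm and grips with 3 to 60 N. Pads are 15 mm wide; open, the fingers measure 128 mm over their backs; the gripper's body (75 mm by 188 mm) begins 65 mm behind the grasp point.
Start: joints at [-1.329, 0.599, -0.003, 1.599, 0.002, 0.943, -0.08], TCP at [0.227, 0.688, 0.233] pointing down, gripper open.
Joint ranges: [-2.57, 2.57], [-0.35, 1.97], [-1.29, 1.29], [0.11, 2.56], [-1.05, 4.19], [0.11, 1.86], [-2.63, 2.63]. Speed limits (rad/s): [2.22, 2.22, 3.01, 3.01, 3.14, 3.14, 3.14].

## Interface

Orientations are given as a unit quaternion [x, y, z, w].
In Python, from workcell import arm gives the robot as it stands.
- The arm moves only by the tool apply_moves, never from a script. Its argument "series" is a list of rows, each a list of 6 numbers: the shift along the tool's x, y, z in mm, then the turn, a rotation vector about the tool's x, y, z in degrees. A call has 1 to 12 rows; each row shifts and turns the commanded pose from where the row before left it, along the tool's axes as they then stand; what a row does not reach is not made up. A row lasts 1/12 s, in which the tool goes at most 41.7 mm and 7.16 degrees, less where a joint would pass 70% of its speed; a pose out of reach is approached as far as the arm can. A call is refused whole if a number of a shift passes 41.7 or a number of a turn 7.16, either way. A call with a gripper value outside its range is refused whole. "jaw" is the opening, from 0 (shut) to 1 (fully open), set as the call begins (left out, the last holds). The fingers move at their own pace and stop on an object; "squeeze" is the grip in N (left out, the last holds). Time passes only in rows, so rows that do not move let the fingers close. It gives the time, the measured TCP pose, the force, the opening and the grip force at its end, in the units of the state.
- arm.read_state(): the state, without advancing time (a new reading comes with each control period).
- arm.snapshot(name): name is "scene" or "side" or "wrist"; returns a dict with "img" (400x640x3 uint8, red, green, blue), "K" (3x3 intrinsics, pixels), "view" (4x4, takes a point from world to camera coordinates). Camera axes: x right, y down, z forward; pixel columns grow to the right and rows downward; lengths in m; the calibration is good to about 2 mm. A picture is of the moment at which its call begins. There is no depth.
- arm.job_done(): hands the job in; it is judged then, once.
The state is a dict: "time": time; "joint_positions": joint angles; "qvel": joint speeds; "joint_efforts": joint torques, N m; "tcp_pos": TCP position; "orientation": TCP orientation; "wrist_force": force on the tool from outside, world axes, zero at the start; "wrist_torque": the same for the moment, N m; "opening": opening from 0.0 (shut) to 1.0 (fully open); "grip_force": force on a finger pad.
Only numpy, scipy, OpenCV 4.12 (cv2) and the standard library are available. Lean on these libraries where they do the work, as an engineer would, in place of code of your own. Each camera call takes 0.05 s, during which the arm holds its last target. There are 200 camera calls.

## Working session

There is one attempt and no reset: what is moved stays moved. The work goes in short steps, Python scripts to look and compute and a tool call to move; the robot and the scene stay as the last step left them, time stands still between calls to the robot, and variables do not carry over. Pictures are saved under pics/ and viewed, at most 10 in all, crops included, and the job is handed in when it is done.

Besides the shell and the picture viewer there is one more tool, called after "Emit:" as a command line: name --pt "numbers of a row" for each row, then --argument value for the rest. apply_moves: Moves the arm, as the interface text tells. Its arguments: {"type":"object","properties":{"series":{"type":"array","items":{"type":"array","items":{"type":"number"}}},"jaw":{"type":"number"},"squeeze":{"type":"number"}},"required":["series"]}

```bash
ls; mkdir -p pics; python3 - <<'E'
from workcell import arm
import cv2,json,numpy as np
print(arm.tip_extent, arm.read_state())
for n in("scene","side"):
    s=arm.snapshot(n); cv2.imwrite(f"pics/{n}0.png",s["img"][:,:,::-1]); np.savez(f"{n}0.npz",**s); print(n,s["K"],s["view"])
E
```

```text
pics
0.014 {'time': 0.0, 'joint_positions': array([-1.32868013,  0.60013633, -0.00258285,  1.60012815,  0.00176936,
        0.94292374, -0.07982764]), 'qvel': array([ 5.53740953e-04,  8.33400049e-04, -3.76781281e-04, -5.73046027e-04,
        1.59340382e-03, -2.94383471e-06, -4.18923858e-04]), 'joint_efforts': array([-4.88656333e-04, -7.65063357e+01,  1.49804525e+00, -2.52357531e+01,
       -5.22038480e-02,  1.65059214e-02,  1.43053903e-04]), 'tcp_pos': array([0.22708085, 0.68801522, 0.2317519 ]), 'orientation': array([ 1.58711297e-01,  9.87324713e-01, -7.92973556e-04, -7.74790588e-05]), 'wrist_force': array([-0.63511418,  0.05312222, -0.26012504]), 'wrist_torque': array([-0.02454768,  0.01036728,  0.03496219]), 'grip_force': 0.0, 'opening': 0.9969203566849714}
scene [[392.52627301   0.         312.19561249]
 [  0.         392.52627301 202.22476829]
 [  0.           0.           1.        ]] [[-0.48418074  0.87483996  0.01496822  0.29700724]
 [ 0.53979271  0.31212486 -0.78179402 -0.26071999]
 [-0.68861661 -0.37044987 -0.62335708  1.44340843]
 [ 0.          0.          0.          1.        ]]
side [[362.0900756    0.         315.10965794]
 [  0.         362.0900756  199.86671217]
 [  0.           0.           1.        ]] [[ 0.82347863 -0.56733528 -0.0036904  -0.50811916]
 [-0.31191158 -0.44728238 -0.838242    0.22937409]
 [ 0.47391361  0.69142545 -0.54528592  0.70168705]
 [ 0.          0.          0.          1.        ]]
```

View pics/scene0.png

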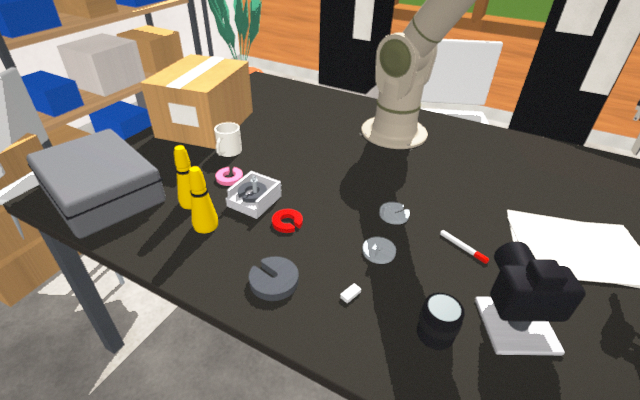

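View pics/side0.png

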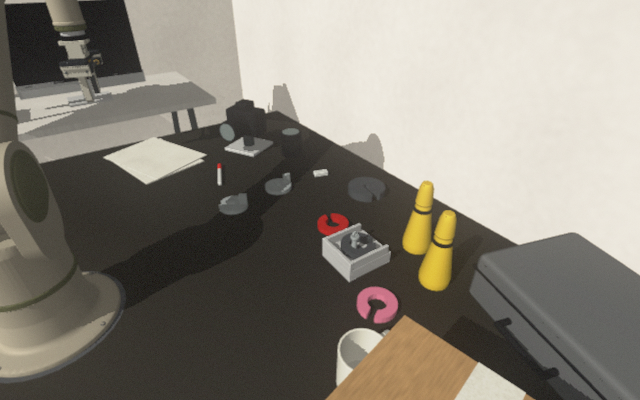

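Scene: tabbed-disc candidates at (395,212) and (379,250), carrier at (254,193). The pink (229,176) and red (287,220) discs are look-alikes, and the big dark weight is at (274,278). Next is a close crop to choose between the two discs.

```bash
python3 - <<'E'
import cv2,numpy as np
a=np.load("scene0.npz")["img"][:,:,::-1];b=np.load("side0.npz")["img"][:,:,::-1]
def c(i,u,v,w,h,W=400,H=300): return cv2.resize(i[v-h//2:v+h//2,u-w//2:u+w//2],(W,H),interpolation=cv2.INTER_CUBIC)
m=np.vstack([np.hstack([c(a,388,232,96,72),c(b,258,195,96,72)]),np.hstack([c(a,254,193,80,60),c(b,356,250,80,60)])])
cv2.imwrite("pics/m0.png",m)
E
```

```text
(no output)
```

View pics/m0.png

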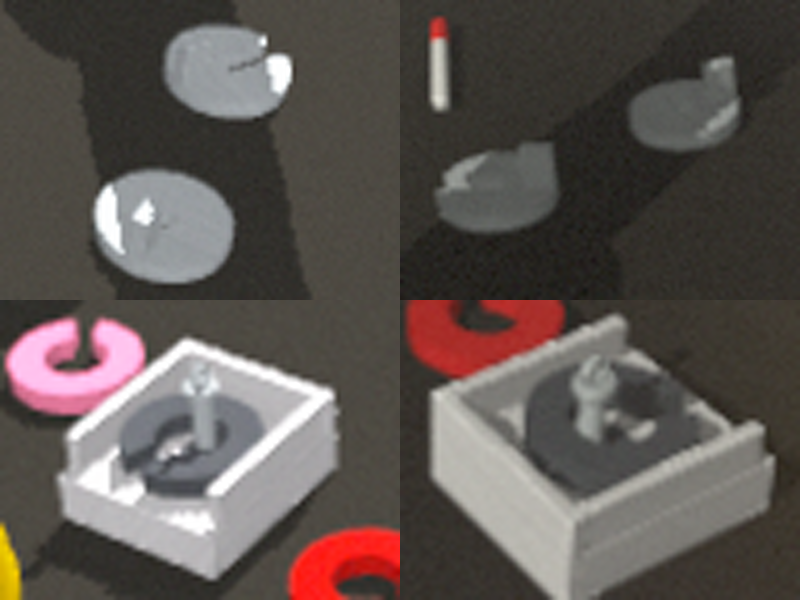

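```bash
cat > h.py <<'E'
import numpy as np
def ray(s,u,v,z):
    K,V=s["K"],s["view"]; R=V[:3,:3];t=V[:3,3]; c=-R.T@t
    d=R.T@np.linalg.inv(K)@np.array([u,v,1.]); return c+d*(z-c[2])/d[2]
def proj(s,p):
    q=s["K"]@(s["view"][:3,:3]@np.array(p)+s["view"][:3,3]); return q[:2]/q[2]
def tri(l):
    A=[];b=[]
    for s,u,v in l:
        K,V=s["K"],s["view"];R=V[:3,:3];c=-R.T@V[:3,3];d=R.T@np.linalg.inv(K)@np.array([u,v,1.]);d/=np.linalg.norm(d);P=np.eye(3)-np.outer(d,d);A.append(P);b.append(P@c)
    return np.linalg.lstsq(np.vstack(A),np.hstack(b),rcond=None)[0]
E
python3 - <<'E'
from h import *
a=np.load("scene0.npz");b=np.load("side0.npz")
f=lambda x,y,u,v,s:(u-48*1+x*s,v+y*s)
A=lambda x,y:(388-48+x*.24,232-36+y*.24)
B=lambda x,y:(258-48+(x-400)*.24,195-36+y*.24)
C=lambda x,y:(254-40+x*.2,193-30+(y-300)*.2)
D=lambda x,y:(356-40+(x-400)*.2,250-30+(y-300)*.2)
print("disc top",ray(a,*A(228,66),.012),"disc bot",ray(a,*A(165,221),.012))
print("side discs",ray(b,*B(683,113),.012),ray(b,*B(497,190),.012))
# tabs
print("tab1",tri([(a,*A(280,62)),(b,*B(538,150))]),"tab2",tri([(a,*A(148,205)),(b,*B(717,62))]))
print("stem head scene",ray(a,*C(200,383),.067),"side",ray(b,*D(592,378),.067), tri([(a,*C(200,383)),(b,*D(592,378))]))
for n,p,q in[("top far corner",(188,340),None)]: print(n,ray(a,*C(*p),.052))
for n,p in[("right corner",(337,392)),("wall end right/front",(212,490)),("left wall end",(68,437))]: print(n,ray(a,*C(*p),.052))
for n,p in[("side left",(433,392)),("front",(577,512)),("farend",(622,318)),("rightend",(757,428))]: print("s",n,ray(b,*D(*p),.052))
s=np.load("side0.npz")
for p in ((535,545),(400,-900)): pass
E
```

```text
disc top [0.45253487 0.16614981 0.012     ] disc bot [0.60533738 0.18211043 0.012     ]
side discs [0.59608628 0.16745706 0.012     ] [0.44403096 0.15116336 0.012     ]
tab1 [0.47499234 0.18859547 0.02642545] tab2 [0.62912697 0.17560482 0.04102275]
stem head scene [ 0.58147286 -0.20113479  0.067     ] side [ 0.58620742 -0.1991994   0.067     ] [ 0.58417215 -0.20011596  0.06877943]
top far corner [ 0.53308734 -0.24561235  0.052     ]
right corner [ 0.53348617 -0.14348885  0.052     ]
wall end right/front [ 0.64062079 -0.15260462  0.052     ]
left wall end [ 0.64166481 -0.24649905  0.052     ]
s side left [ 0.53327372 -0.15186128  0.052     ]
s front [ 0.53669445 -0.25027117  0.052     ]
s farend [ 0.64009177 -0.15810592  0.052     ]
s rightend [ 0.63610942 -0.25391182  0.052     ]
```

Emit:
apply_moves --pt "-20 -18 -4 0 0 0" --pt "-30 -26 -6 0 0 0" --pt "-30 -26 -6 0 0 0" --pt "-30 -26 -6 0 0 0" --pt "-30 -26 -6 0 0 0" --pt "-30 -26 -6 0 0 0" --pt "-30 -26 -6 0 0 0" --pt "-30 -26 -6 0 0 0" --pt "-30 -26 -6 0 0 0" --pt "-30 -26 -6 0 0 0" --pt "-30 -26 -6 0 0 0" --pt "-30 -26 -6 0 0 0" --jaw 1

```text
time: 1.1
tcp_pos: [0.4648, 0.2882, 0.3028]
orientation: [0.159, 0.987, -0.0, -0.0]
wrist_force: [0.2, 0.4, 0.6]
opening: 1.001
grip_force: 0.0
```

Emit:
apply_moves --pt "-30 -26 0 0 0 0" --pt "-30 -26 0 0 0 0" --pt "-30 -26 0 0 0 0" --pt "0 0 0 0 0 -6.1" --pt "0 0 0 0 0 -6.1" --pt "0 0 0 0 0 -6.1" --pt "0 0 0 0 0 0" --pt "0 0 0 0 0 0"

```text
time: 1.77
tcp_pos: [0.5253, 0.1876, 0.3024]
orientation: [0.001, 1.0, -0.0, -0.0]
wrist_force: [0.4, -0.5, -0.0]
opening: 1.002
grip_force: 0.0
```

```bash
python3 - <<'E'
from workcell import arm
import cv2,numpy as np
s=arm.snapshot("wrist"); cv2.imwrite("pics/w0.png",s["img"][:,:,::-1]); np.savez("w0.npz",**s); print(s["K"],s["view"])
t=arm.read_state();print(t["tcp_pos"],t["orientation"],t["joint_positions"],t["wrist_force"])
E
```

```text
[[351.79482983   0.         322.32527262]
 [  0.         351.79482983 196.11071518]
 [  0.           0.           1.        ]] [[ 3.92066531e-03  9.99991800e-01  1.01436187e-03 -1.90081937e-01]
 [ 9.61309274e-01 -4.04840261e-03  2.75441626e-01 -5.55765543e-01]
 [ 2.75443474e-01 -1.04798958e-04 -9.61317264e-01  3.13156508e-01]
 [ 0.00000000e+00  0.00000000e+00  0.00000000e+00  1.00000000e+00]]
[0.52525367 0.18772142 0.30246878] [ 1.59038862e-03  9.99998720e-01 -4.71305723e-05 -1.66850339e-04] [-0.4537324   0.32135776  0.0116718   1.90533523 -0.004724    0.91526729
  1.12783843] [0.26804452 0.20679476 0.41407432]
```

View pics/w0.png

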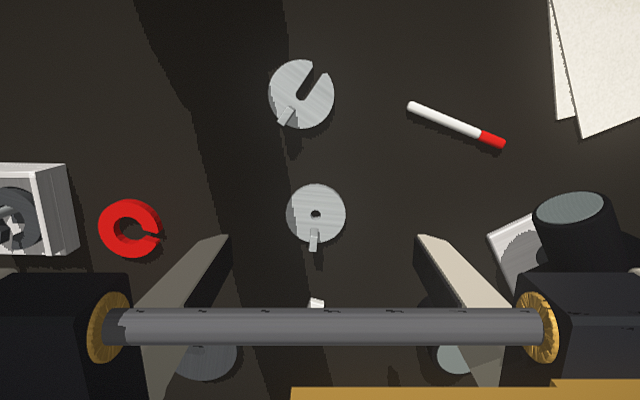

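The slotted disc is the far one at (301,94), slot mouth at (320,68), tab at (287,117). The disc at (315,213) has a closed hole, so it is the ring. The trim weight is therefore the scene disc at (395,212).

```bash
python3 - <<'E'
from h import *
import cv2
w=np.load("w0.npz");a=np.load("scene0.npz");b=np.load("side0.npz")
im=w["img"].astype(int).mean(2)[50:135,255:345]
m=(im>95).astype(np.uint8)
cs=max(cv2.findContours(m,0,2)[0],key=cv2.contourArea)
h=cv2.convexHull(cs);(x,y),r=cv2.minEnclosingCircle(h);print("circ",x+255,y+50,r)
print("ell",cv2.fitEllipse(h))
c=ray(w,301.5,93.5,.012)
print("centre",c,"mouth",ray(w,320,69,.012),"inner",ray(w,302,94,.012))
print("tab top",ray(w,279,122,.042),ray(w,286,110,.012),ray(w,288,122,.012))
for q in ((140,460),(165,450)):
  print("uslot",ray(a,254-40+q[0]*.2,193-30+(q[1]-300)*.2,.044))
print("udisc centre",ray(a,254-40+190*.2,193-30+(440-300)*.2,.044), ray(b,356-40+(610-400)*.2,250-30+(430-300)*.2,.044))
for q in ((665,395),(650,385)): print("uslot side", ray(b,356-40+(q[0]-400)*.2,250-30+(q[1]-300)*.2,.044))
cv2.imwrite("pics/w0c.png",np.hstack([cv2.resize(w["img"][50:140,240:360,::-1],(480,360),interpolation=cv2.INTER_CUBIC)]))
E
```

```text
circ 298.8715400695801 93.87190246582031 35.40641784667969
ell ((45.431175231933594, 43.974449157714844), (66.18028259277344, 70.52906036376953), 7.766808032989502)
centre [0.44655098 0.163185   0.012     ] mouth [0.41876273 0.18567355 0.012     ] inner [0.44713287 0.16377695 0.012     ]
tab top [0.47805149 0.13835705 0.042     ] [0.46583311 0.14385271 0.012     ] [0.48022771 0.14585358 0.012     ]
uslot [ 0.63067083 -0.20759931  0.044     ]
uslot [ 0.61671422 -0.20129103  0.044     ]
udisc centre [ 0.6025645  -0.19489545  0.044     ] [ 0.5885063  -0.21097095  0.044     ]
uslot side [ 0.62521329 -0.20648122  0.044     ]
uslot side [ 0.62439374 -0.19705085  0.044     ]
```

View pics/w0c.png

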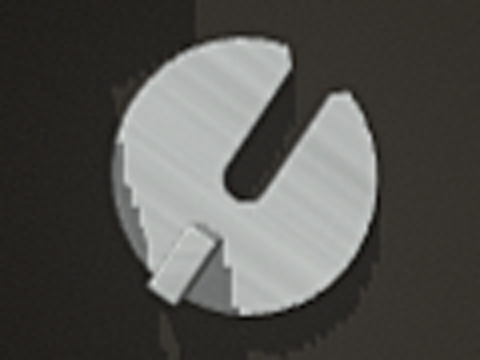

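Emit:
apply_moves --pt "-2 -25 0 0 0 0" --pt "-2 -38 0 0 0 0" --pt "-2 -38 0 0 0 0" --pt "-2 -38 0 0 0 0" --pt "-2 -38 0 0 0 0" --pt "-2 -38 0 0 0 0" --pt "-2 -38 0 0 0 0" --pt "-2 -38 0 0 0 0" --pt "-2 -38 0 0 0 0" --pt "-2 -38 0 0 0 0" --pt "0 -20 0 0 0 0" --pt "0 0 0 0 0 0"

```text
time: 2.82
tcp_pos: [0.5448, -0.2046, 0.3026]
orientation: [0.004, 1.0, -0.001, -0.0]
wrist_force: [0.1, -0.2, -0.2]
opening: 0.999
grip_force: 0.0
```

```bash
python3 - <<'E'
from workcell import arm
import cv2,numpy as np
from h import *
s=arm.snapshot("wrist"); np.savez("w1.npz",**s)
t=arm.read_state();print(t["tcp_pos"],t["orientation"],t["joint_positions"],t["wrist_force"])
u,v=proj(s,[.59,-.2,.04]).astype(int);print(u,v)
v0=max(v-75,0);u0=u-100
cv2.imwrite("pics/w1.png",cv2.resize(s["img"][v0:v0+150,u0:u0+200,::-1],(800,600),interpolation=cv2.INTER_CUBIC));print(u0,v0)
E
```

```text
[ 0.54512476 -0.20145547  0.30243463] [ 2.97047143e-03  9.99995498e-01 -3.83394732e-04 -1.82554224e-04] [ 0.15787691  0.35248471  0.13394824  1.86227527 -0.0564735   0.93064112
  1.88229665] [0.03596411 0.90000569 0.95794982]
326 198
226 123
```

View pics/w1.png

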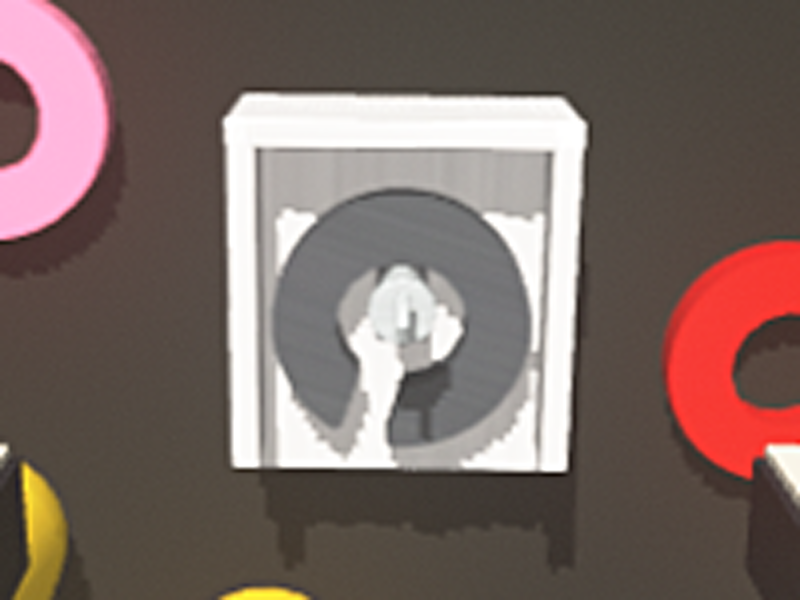

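```bash
python3 - <<'E'
from h import *
w=np.load("w1.npz");a=np.load("scene0.npz");b=np.load("side0.npz");w0=np.load("w0.npz")
P=lambda x,y:(226+x/4-.375,123+y/4-.375)
for p in((225,122),(232,468),(570,468),(585,122),(250,148),(553,150)): print("wall",p,ray(w,*P(*p),.052).round(4))
print("head",ray(w,*P(403,305),.070).round(4),"under c",ray(w,*P(402,316),.044).round(4),"mouth",ray(w,*P(364,438),.044).round(4))
Q=lambda x,y:(240+x/4-.375,50+y/4-.375)
print("trim c",ray(w0,*Q(248,176),.012).round(4),"inner",ray(w0,*Q(243,178),.012).round(4),"mouth",ray(w0,*Q(321,70),.012).round(4),"tab",ray(w0,*Q(186,263),.042).round(4))
print("bottles top",tri([(a,196,170),(b,447,214)]).round(3),tri([(a,181,149),(b,426,184)]).round(3))
print("bottles top",tri([(a,196,170),(b,426,184)]).round(3),tri([(a,181,149),(b,447,214)]).round(3))
E
```

```text
wall (225, 122) [ 0.5319 -0.2512  0.052 ]
wall (232, 468) [ 0.6391 -0.2535  0.052 ]
wall (570, 468) [ 0.6401 -0.1492  0.052 ]
wall (585, 122) [ 0.5328 -0.1477  0.052 ]
wall (250, 148) [ 0.5395 -0.2443  0.052 ]
wall (553, 150) [ 0.5409 -0.1567  0.052 ]
head [ 0.5819 -0.2005  0.07  ] under c [ 0.5931 -0.2006  0.044 ] mouth [ 0.6328 -0.2128  0.044 ]
trim c [0.4467 0.1633 0.012 ] inner [0.4473 0.1618 0.012 ] mouth [0.4167 0.1855 0.012 ] tab [0.4707 0.1468 0.042 ]
bottles top [ 0.709 -0.308  0.139] [ 0.71  -0.288  0.203]
bottles top [ 0.737 -0.248  0.173] [ 0.683 -0.347  0.172]
```

The carrier's open side faces world +x. The stem is near (0.583, -0.2004) and the under slot points about -17° in the world frame, so I'll finish with the trim slot facing world +y. A bottle stands near (0.737, -0.248), so I'll come down close to the mouth. Next I go to the tab at (0.4705, 0.1458), heading 144°.

Emit:
apply_moves --pt "5 22 0 0 0 0" --pt "8 36 0 0 0 0" --pt "8 36 0 0 0 0" --pt "8 36 0 0 0 0" --pt "8 36 0 0 0 0" --pt "8 36 0 0 0 0" --pt "8 36 0 0 0 0" --pt "8 36 0 0 0 0" --pt "8 36 0 0 0 0" --pt "7.7 36.8 0 0 0 0" --pt "0 0 10 0 0 7.1" --pt "0 0 30 0 0 7.1"

```text
time: 3.87
tcp_pos: [0.4691, 0.1525, 0.2652]
orientation: [0.124, 0.992, 0.002, 0.003]
wrist_force: [1.2, 0.2, -0.4]
opening: 1.0
grip_force: 0.0
```

Emit:
apply_moves --pt "0 0 30 0 0 7.1" --pt "0 0 30 0 0 7.1" --pt "0 0 30 0 0 7.1" --pt "0 0 30 0 0 0" --pt "0 0 20 0 0 0" --pt "0 0 0 0 0 0" --pt "0 0 0 0 0 0"

```text
time: 4.45
tcp_pos: [0.4676, 0.1485, 0.1222]
orientation: [0.304, 0.953, -0.001, -0.001]
wrist_force: [-0.1, 0.5, 1.0]
opening: 0.999
grip_force: 0.0
```

```bash
python3 - <<'E'
from workcell import arm
import cv2,numpy as np
from h import *
s=arm.snapshot("wrist"); np.savez("w2.npz",**s)
t=arm.read_state();print(t["tcp_pos"],t["orientation"],t["joint_positions"])
print(proj(s,[.4705,.1458,.042]),proj(s,[.447,.1628,.012]))
cv2.imwrite("pics/w2.png",s["img"][:,:,::-1])
E
```

```text
[0.46841538 0.14850629 0.12320266] [ 3.04350591e-01  9.52560072e-01  2.98515281e-05 -1.60004419e-04] [-0.48517273  0.49850343  0.08770543  2.22976106 -0.1041823   0.41715592
  0.63950024]
[321.34042365 215.74504285] [321.74896453 166.48695005]
```

View pics/w2.png

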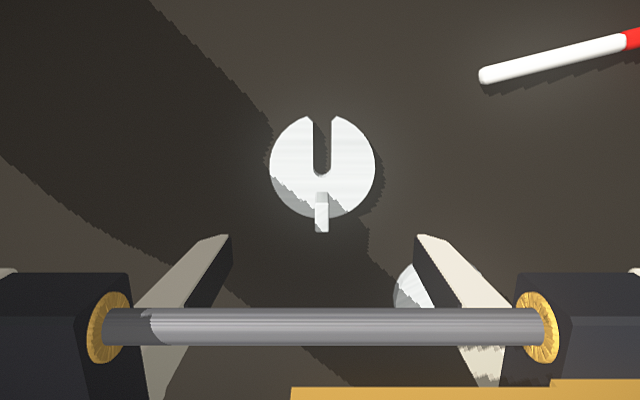

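Slot and tab line up with the tool: slot runs (322,170) to (322,118), tab centre (321,217). Descend and grip.

Emit:
apply_moves --pt "-3.8 -0.9 25 0 0 0" --pt "0 0 30 0 0 0" --pt "0 0 24 0 0 0" --pt "0 0 10 0 0 0" --pt "0 0 5 0 0 0" --pt "0 0 0 0 0 0" --pt "0 0 0 0 0 0" --pt "0 0 0 0 0 0"

```text
time: 5.17
tcp_pos: [0.4719, 0.1449, 0.03]
orientation: [0.305, 0.952, 0.001, 0.001]
wrist_force: [0.5, 0.3, -0.4]
opening: 1.002
grip_force: 0.0
```

Emit:
apply_moves --pt "0 0 0 0 0 0" --pt "0 0 0 0 0 0" --pt "0 0 0 0 0 0" --pt "0 0 0 0 0 0" --pt "0 0 0 0 0 0" --pt "0 0 0 0 0 0" --pt "0 0 0 0 0 0" --pt "0 0 0 0 0 0" --pt "0 0 0 0 0 0" --pt "0 0 0 0 0 0" --pt "0 0 0 0 0 0" --pt "0 0 0 0 0 0" --jaw 0 --squeeze 60

```text
time: 6.17
tcp_pos: [0.4712, 0.1446, 0.0286]
orientation: [0.305, 0.952, -0.0, -0.0]
wrist_force: [-0.8, 0.4, -0.7]
opening: 0.193
grip_force: 0.0
```

Emit:
apply_moves --pt "0 0 0 0 0 0" --pt "0 0 0 0 0 0" --pt "0 0 0 0 0 0" --pt "0 0 0 0 0 0" --pt "0 0 -5 0 0 0" --pt "0 0 -15 0 0 0" --pt "0 0 -30 0 0 0" --pt "0 0 -30 0 0 0" --pt "0 0 -30 0 0 0" --pt "0 0 0 0 0 0" --pt "0 0 0 0 0 0"

```text
time: 7.08
tcp_pos: [0.4717, 0.1449, 0.1399]
orientation: [0.304, 0.953, 0.001, 0.001]
wrist_force: [-0.2, 0.8, -5.1]
opening: 0.104
grip_force: 60.0
```

```bash
python3 - <<'E'
from workcell import arm
import cv2,numpy as np
s=arm.snapshot("wrist"); np.savez("w3.npz",**s)
t=arm.read_state();print(t["tcp_pos"],t["orientation"],t["joint_positions"],t["wrist_force"],t["wrist_torque"],t["grip_force"],t["opening"])
im=s["img"]; cv2.imwrite("pics/w3.png",cv2.resize(im[80:280,200:440,::-1],(720,600),interpolation=cv2.INTER_CUBIC))
E
```

```text
[0.4710304  0.14469814 0.13872055] [3.04430663e-01 9.52534413e-01 2.86219503e-04 2.84667345e-04] [-0.48419914  0.47222834  0.09832931  2.21627753 -0.10167256  0.45628474
  0.64683803] [-1.1105988   0.3124599  -3.97867427] [-0.12409106 -0.09739897 -0.00789127] 59.99824941158295 0.09988885274159613
```

View pics/w3.png

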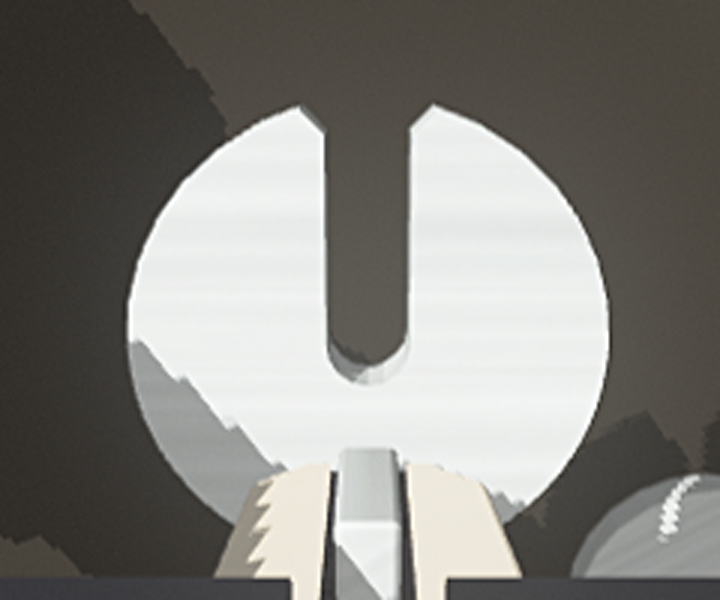

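```bash
python3 - <<'E'
from h import *
from scipy.spatial.transform import Rotation as Ro
w=np.load("w3.npz");tcp=np.array([.47103,.1447,.13872]);R=Ro.from_quat([.30443,.95253,.000286,.000285]).as_matrix()
P=lambda x,y:(200+x/3-.33,80+y/3-.33)
z=.13872-.0286+.012
for n,p in dict(slotend=(367.5,384),left=(127,328),right=(609,328),mouthL=(300,105),mouthR=(435,105),sl1=(325,150),sr1=(410,150),sl2=(327,330),sr2=(408,330),rimL=(200,170),rimR=(536,170)).items():
  print(n,(1e3*R.T@(ray(w,*P(*p),z)-tcp)).round(1))
# project of stem target in tool frame
print(R.round(4))
E
```

```text
slotend [21.5  0.8 16.6]
left [ 31.4 -39.1  16.6]
right [31.2 41.  16.6]
mouthL [67.5 -9.7 16.6]
mouthR [67.4 11.4 16.6]
sl1 [60.5 -5.9 16.6]
sr1 [60.5  7.6 16.6]
sl2 [31.  -5.9 16.6]
sr2 [30.9  7.5 16.6]
rimL [ 57.4 -25.8  16.6]
rimR [57.3 27.7 16.6]
[[-8.146e-01  5.800e-01  7.000e-04]
 [ 5.800e-01  8.146e-01  4.000e-04]
 [-4.000e-04  7.000e-04 -1.000e+00]]
```

Emit:
apply_moves --pt "0 0 0 0 0 -3.6" --pt "0 0 0 0 0 -7" --pt "0 0 0 0 0 -7" --pt "0 0 0 0 0 -7" --pt "0 0 0 0 0 -7" --pt "0 0 0 0 0 -3" --pt "-4 -7 0 0 0 0" --pt "-10 -17 0 0 0 0" --pt "-15 -26 0 0 0 0" --pt "-15 -26 0 0 0 0" --pt "-15 -26 0 0 0 0" --pt "-15 -26 0 0 0 0"

```text
time: 8.13
tcp_pos: [0.5432, 0.0136, 0.1372]
orientation: [0.009, 1.0, -0.0, -0.001]
wrist_force: [0.5, -0.1, -4.1]
opening: 0.104
grip_force: 60.0
```

Emit:
apply_moves --pt "-15 -26 0 0 0 0" --pt "-15 -26 0 0 0 0" --pt "-15 -26 0 0 0 0" --pt "-15 -26 0 0 0 0" --pt "-15 -26 0 0 0 0" --pt "-15 -26 0 0 0 0" --pt "-15 -25 0 0 0 0" --pt "-15 -25 0 0 0 0" --pt "-10 -16 0 0 0 0" --pt "-6 -9 0 0 0 0" --pt "0 0 0 0 0 0" --pt "0 0 0 0 0 0"

```text
time: 9.13
tcp_pos: [0.6748, -0.217, 0.1371]
orientation: [0.008, 1.0, 0.001, -0.001]
wrist_force: [-0.6, 0.9, -4.4]
opening: 0.101
grip_force: 60.0
```

```bash
cat > look.py <<'E'
import sys,cv2
from workcell import arm
from h import *
from scipy.spatial.transform import Rotation as Ro
n=sys.argv[1]; u0,v0,w,h=map(int,sys.argv[2:6])
s=arm.snapshot("wrist"); t=arm.read_state(); np.savez(n+".npz",tcp=t["tcp_pos"],q=t["orientation"],**s)
x=Ro.from_quat(t["orientation"]).as_matrix()
print(t["time"],t["tcp_pos"].round(4),"heading",np.degrees(np.arctan2(x[1,0],x[0,0])).round(2),"tilt",x[:2,2].round(4),t["joint_positions"].round(2),t["wrist_force"].round(1),t["wrist_torque"].round(3))
k=min(800/w,600/h); cv2.imwrite(f"pics/{n}.png",cv2.resize(s["img"][v0:v0+h,u0:u0+w,::-1],None,fx=k,fy=k,interpolation=cv2.INTER_CUBIC)); print("k",k)
E
python3 look.py w4 200 50 240 180
```

```text
9.1833 [ 0.6748 -0.2159  0.1375] heading 179.15 tilt [-0.0021  0.0016] [ 0.31  0.68 -0.12  1.71  0.11  0.76  1.69] [-0.2  0.6 -4.4] [ 0.035 -0.069 -0.054]
k 3.3333333333333335
```

View pics/w4.png

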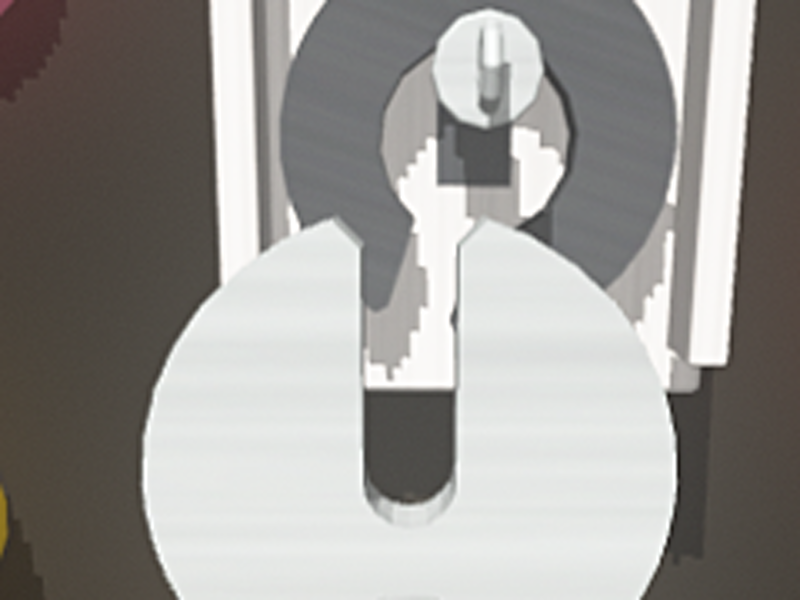

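```bash
python3 - <<'E'
from h import *
from scipy.spatial.transform import Rotation as Ro
w=np.load("w4.npz");tcp=w["tcp"];R=Ro.from_quat(w["q"]).as_matrix()
P=lambda x,y:(200+x*.3-.35,50+y*.3-.35)
zt=tcp[2]-.0286
def f(n,p,z): print(n,(1e3*R.T@(ray(w,*P(*p),z)-tcp)).round(1),ray(w,*P(*p),z).round(4))
f("head",(488.5,69),.070)
for n,p in dict(slotend=(410,526),sl1=(359,270),sr1=(457,270),sl2=(363,470),sr2=(455,470),mL=(336,216),mR=(484,218),rl=(143,468),rr=(677,468)).items(): f(n,p,zt+.012)
for n,p in dict(wr_in_top_f=(697,362),wr_in_top_b=(712,0),wr_out_f=(728,365),wr_out_b=(757,0),wl_in=(262,150),wl_out=(216,150),wl_in0=(248,0),wl_out0=(209,0)).items(): f(n,p,.052)
f("uL",(280,130),.044);f("uR",(676,130),.044)
E
```

```text
head [90.6 13.3 67.7] [ 0.5843 -0.2011  0.07  ]
slotend [22.4 -0.7 16.6] [ 0.6524 -0.2163  0.1209]
sl1 [60.5 -7.9 16.7] [ 0.6142 -0.2229  0.1209]
sr1 [60.5  6.  16.7] [ 0.6145 -0.209   0.1209]
sl2 [31.2 -7.7 16.7] [ 0.6435 -0.2232  0.1209]
sr2 [31.1  6.  16.7] [ 0.6438 -0.2095  0.1209]
mL [ 68.  -11.   16.7] [ 0.6067 -0.2259  0.1209]
mR [67.6  9.7 16.8] [ 0.6073 -0.2052  0.1209]
rl [ 31.6 -40.3  16.6] [ 0.6426 -0.2558  0.1209]
rr [31.3 38.9 16.7] [ 0.6441 -0.1765  0.1209]
wr_in_top_f [35.2 58.  85.7] [ 0.6403 -0.1573  0.052 ]
wr_in_top_b [103.9  56.4  85.8] [ 0.5716 -0.1579  0.052 ]
wr_out_f [34.5 64.4 85.7] [ 0.6411 -0.1509  0.052 ]
wr_out_b [103.8  64.8  85.8] [ 0.5718 -0.1494  0.052 ]
wl_in [ 77.  -29.2  85.6] [ 0.5973 -0.2439  0.052 ]
wl_out [ 77.  -38.2  85.6] [ 0.5971 -0.2528  0.052 ]
wl_in0 [104.1 -30.9  85.7] [ 0.5701 -0.2451  0.052 ]
wl_out0 [104.1 -38.2  85.7] [ 0.57   -0.2525  0.052 ]
uL [ 80.8 -26.5  93.6] [ 0.5934 -0.2411  0.044 ]
uR [80.6 52.7 93.8] [ 0.5948 -0.1619  0.044 ]
```

Emit:
apply_moves --pt "3 4 0 0 0 0" --pt "6 6 0 0 0 0" --pt "3 3 0 0 0 0" --pt "0 0 0 0 0 0" --pt "0 0 0 0 0 0" --pt "0 0 0 0 0 0" --pt "0 0 0 0 0 0" --pt "0 0 0 0 0 0"

```text
time: 9.85
tcp_pos: [0.6641, -0.2046, 0.1387]
orientation: [0.008, 1.0, -0.0, 0.0]
wrist_force: [0.0, 0.5, -3.9]
opening: 0.103
grip_force: 60.0
```

```bash
cat > meas.py <<'E'
import sys,cv2
from workcell import arm
from h import *
from scipy.spatial.transform import Rotation as Ro
t=arm.read_state(); s=arm.snapshot("wrist"); np.savez(sys.argv[1]+".npz",tcp=t["tcp_pos"],q=t["orientation"],**s)
R=Ro.from_quat(t["orientation"]).as_matrix();tcp=t["tcp_pos"]
print(t["time"],tcp.round(4),arm.read_state()["tcp_pos"].round(4),"heading",np.degrees(np.arctan2(R[1,0],R[0,0])).round(2),t["wrist_force"].round(1),t["wrist_torque"].round(3))
g=cv2.cvtColor(s["img"],cv2.COLOR_RGB2GRAY).astype(float)
def pr(p): return proj(s,tcp+R@(np.array(p)/1e3))
zt=28.6-12
for X in (33,40,48,56):   # slot edges at disc top along tool y
    u,v=pr([X,0,zt]); r=np.round(v).astype(int); row=cv2.GaussianBlur(g[r-1:r+2].mean(0)[None],(3,1),0)[0]
    us=np.arange(int(u)-28,int(u)+29); d=np.gradient(row[us]); l=us[np.argmin(np.where(us<u,d,9e9))]; rr=us[np.argmax(np.where(us>u,d,-9e9))]
    y=lambda k:(R.T@(ray(s,k,r,tcp[2]-zt/1e3)-tcp)*1e3)[1]
    print("slot X",X,"row",r,l,rr,"y",y(l).round(1),y(rr).round(1),"mid",((y(l)+y(rr))/2).round(2))
# head
P=pr(R.T@(np.array([.5838,-.2011,.07])-tcp)*1e3); print("head pred",P)
x0,y0=int(P[0])-30,max(int(P[1])-30,0); sub=s["img"][y0:y0+60,x0:x0+60]
c=cv2.HoughCircles(cv2.medianBlur(cv2.cvtColor(cv2.resize(sub,None,fx=4,fy=4,interpolation=cv2.INTER_CUBIC),cv2.COLOR_RGB2GRAY),5),cv2.HOUGH_GRADIENT,1,20,param1=120,param2=12,minRadius=52,maxRadius=90)
if c is not None:
  for a,b,rad in c[0][:3]:
    w=ray(s,x0+a/4-.375,y0+b/4-.375,.07); print("head",w.round(4),"tool",(R.T@(w-tcp)*1e3).round(1),"r",rad/4,"exp",10e-3*s["K"][0,0]/(s["view"]@np.r_[w,1])[2])
E
python3 meas.py w5
```

```text
9.85 [ 0.6641 -0.2046  0.1387] [ 0.6641 -0.2045  0.1386] heading 179.12 [ 0.   0.5 -3.9] [-0.008 -0.084 -0.014]
slot X 33 row 187 308 336 y -6.9 7.0 mid 0.04
slot X 40 row 173 319 337 y -1.4 7.4 mid 2.99
slot X 48 row 157 318 337 y -1.9 7.3 mid 2.72
slot X 56 row 140 321 337 y -0.4 7.2 mid 3.41
head pred [325.59549935  88.49420789]
head [ 0.5838 -0.2016  0.07  ] tool [80.4  1.8 68.7] r 16.025 exp 16.679058297721536
head [ 0.592 -0.197  0.07 ] tool [72.3  6.5 68.7] r 19.85 exp 16.50346838522917
head [ 0.5889 -0.1956  0.07  ] tool [75.3  7.8 68.7] r 13.375 exp 16.569113424866813
```

Emit:
apply_moves --pt "1.4 1.6 0 0 0 0" --pt "2 0 8 0 0 0" --pt "0 0 12 0 0 0" --pt "0 0 12 0 0 0" --pt "0 0 10 0 0 0" --pt "0 0 6 0 0 0" --pt "0 0 2 0 0 0" --pt "0 0 0 0 0 0" --pt "0 0 0 0 0 0" --pt "0 0 0 0 0 0" --pt "0 0 0 0 0 0" --pt "0 0 0 0 0 0"

```text
time: 10.9
tcp_pos: [0.6609, -0.2027, 0.0892]
orientation: [0.008, 1.0, -0.0, 0.0]
wrist_force: [-0.5, -0.3, -3.9]
opening: 0.105
grip_force: 60.0
```

```bash
python3 meas.py w6
```

```text
10.9 [ 0.6609 -0.2027  0.0892] [ 0.6608 -0.2028  0.0891] heading 179.13 [-0.5 -0.3 -3.9] [ 0.02  -0.12  -0.039]
slot X 33 row 187 308 337 y -6.9 7.4 mid 0.26
slot X 40 row 173 315 336 y -3.4 6.9 mid 1.74
slot X 48 row 157 319 337 y -1.4 7.3 mid 2.93
slot X 56 row 140 318 337 y -1.9 7.2 mid 2.66
head pred [322.86216567  93.85523564]
head [ 0.5837 -0.2017  0.07  ] tool [77.2 -0.2 19.1] r 20.425 exp 21.425963443965777
head [ 0.5884 -0.1951  0.07  ] tool [72.7  6.5 19.1] r 16.9 exp 21.26344117809119
head [ 0.5895 -0.2071  0.07  ] tool [71.3 -5.5 19.1] r 20.1 exp 21.216118865674346
```

Emit:
apply_moves --pt "0 -0.4 3 0 0 0" --pt "0 0 5 0 0 0" --pt "0 0 3.5 0 0 0" --pt "0 0 1 0 0 0" --pt "0 0 0 0 0 0" --pt "0 0 0 0 0 0" --pt "0 0 0 0 0 0" --pt "0 0 0 0 0 0"

```text
time: 11.62
tcp_pos: [0.6608, -0.2031, 0.0763]
orientation: [0.008, 1.0, -0.0, 0.0]
wrist_force: [-0.2, 0.5, -3.6]
opening: 0.103
grip_force: 60.0
```

```bash
python3 meas.py w7; python3 - <<'E'
import numpy as np,cv2
s=np.load("w7.npz");g=cv2.cvtColor(s["img"],cv2.COLOR_RGB2GRAY)
for r in (140,157,187): print(r,g[r,300:346])
E
```

```text
11.6167 [ 0.6608 -0.2031  0.0763] [ 0.6607 -0.2031  0.0763] heading 179.13 [-0.2  0.5 -3.6] [ 0.001 -0.082  0.022]
slot X 33 row 187 308 336 y -6.9 6.9 mid 0.02
slot X 40 row 173 308 336 y -6.8 6.9 mid 0.03
slot X 48 row 157 307 337 y -7.2 7.3 mid 0.04
slot X 56 row 140 318 338 y -1.9 7.7 mid 2.91
head pred [323.71198508  94.16892981]
head [ 0.5839 -0.2018  0.07  ] tool [76.9  0.1  6.3] r 22.35 exp 23.157498192570987
head [ 0.5824 -0.2003  0.07  ] tool [78.4  1.6  6.3] r 17.825 exp 23.222771318031775
head [ 0.5868 -0.196   0.07  ] tool [74.   5.9  6.3] r 17.65 exp 23.038774674662907
140 [223 223 223 223 223 223 226 219 129 231 246 242 243 243 243 242 242 245
 248 153 165 166 165 166 165 163 165 164 163 160 163 165 166 167 167 165
 142 147 241 230 224 223 222 222 222 222]
157 [220 220 220 220 220 219 223 219 149 130 167 166 166 165 162 181 252 244
 244 247 232 242 255  58  67  73  76  76  77  79  81  81  85  86  85  80
 103 185 227 219 218 217 217 216 217 216]
187 [224 224 224 224 225 224 225 229 227 113 168 168 169 136  74 117 115 115
 115 116 116 117 118 117 116 117 117 117 117 116 115 117 115  81  84  83
 133 228 228 225 223 223 222 222 223 223]
```

Emit:
apply_moves --pt "2 0 0 0 0 0" --pt "3 0 0 0 0 0" --pt "3 0 0 0 0 0" --pt "3 0 0 0 0 0" --pt "3 0 0 0 0 0" --pt "2 0 0 0 0 0" --pt "1 0 0 0 0 0" --pt "0 0 0 0 0 0" --pt "0 0 0 0 0 0" --pt "0 0 0 0 0 0"

```text
time: 12.5
tcp_pos: [0.6438, -0.2028, 0.0762]
orientation: [0.008, 1.0, -0.0, 0.0]
wrist_force: [-0.9, 0.9, -4.4]
opening: 0.101
grip_force: 60.0
```

```bash
python3 meas.py w8
```

```text
12.5 [ 0.6438 -0.2028  0.0762] [ 0.6438 -0.2028  0.0762] heading 179.14 [-0.9  0.9 -4.4] [ 0.003 -0.045 -0.005]
slot X 33 row 187 308 336 y -6.9 7.0 mid 0.04
slot X 40 row 173 308 339 y -6.8 8.4 mid 0.78
slot X 48 row 157 307 347 y -7.2 12.1 mid 2.47
slot X 56 row 140 317 331 y -2.3 4.4 mid 1.02
head pred [323.61643147 133.78327938]
head [ 0.584  -0.2018  0.07  ] tool [59.8  0.1  6.2] r 22.075 exp 22.479052794232544
head [ 0.5846 -0.1992  0.07  ] tool [59.3  2.7  6.2] r 16.7 exp 22.45681218019876
head [ 0.5867 -0.2013  0.07  ] tool [57.2  0.6  6.2] r 16.7 exp 22.374111893569438
```

Emit:
apply_moves --pt "2 0 0 0 0 0" --pt "3 0 0 0 0 0" --pt "3 0 0 0 0 0" --pt "3 0 0 0 0 0" --pt "3 0 0 0 0 0" --pt "3 0 0 0 0 0" --pt "3 0 0 0 0 0" --pt "3 0 0 0 0 0" --pt "2 0 0 0 0 0" --pt "0 0 0 0 0 0" --pt "0 0 0 0 0 0" --pt "0 0 0 0 0 0"

```text
time: 13.55
tcp_pos: [0.6189, -0.2024, 0.0762]
orientation: [0.008, 1.0, -0.0, 0.0]
wrist_force: [0.3, 0.1, -4.4]
opening: 0.099
grip_force: 60.0
```

```bash
python3 meas.py w9
```

```text
13.55 [ 0.6189 -0.2024  0.0762] [ 0.6189 -0.2024  0.0762] heading 179.14 [ 0.3  0.1 -4.4] [-0.008 -0.114 -0.019]
slot X 33 row 187 317 344 y -2.4 10.9 mid 4.24
slot X 40 row 173 307 338 y -7.3 7.9 mid 0.3
slot X 48 row 157 308 337 y -6.7 7.3 mid 0.3
slot X 56 row 140 308 337 y -6.6 7.2 mid 0.31
head pred [323.63585026 188.10498501]
head [ 0.5841 -0.2016  0.07  ] tool [34.8  0.3  6.2] r 19.875 exp 21.524389461083846
head [ 0.5804 -0.2018  0.07  ] tool [38.5  0.   6.2] r 15.825 exp 21.659882023696234
head [ 0.5837 -0.1981  0.07  ] tool [35.2  3.8  6.2] r 13.8 exp 21.541379799888855
```

Emit:
apply_moves --pt "1 0 0 0 0 0" --pt "1 0 0 0 0 0" --pt "1 0 0 0 0 0" --pt "1 0 0 0 0 0" --pt "1 0 0 0 0 0" --pt "0 0 0 0 0 0" --pt "0 0 0 0 0 0" --pt "0 0 0 0 0 0"

```text
time: 14.27
tcp_pos: [0.6137, -0.2024, 0.0762]
orientation: [0.008, 1.0, -0.0, 0.0]
wrist_force: [0.1, 0.5, -3.3]
opening: 0.102
grip_force: 60.0
```

Emit:
apply_moves --pt "0.5 0 0 0 0 0" --pt "0.5 0 0 0 0 0" --pt "0 0 0 0 0 0" --pt "0 0 0 0 0 0"

```text
time: 14.6
tcp_pos: [0.6126, -0.2023, 0.0761]
orientation: [0.008, 1.0, -0.0, -0.0]
wrist_force: [-0.1, -0.0, -4.2]
opening: 0.104
grip_force: 60.0
```

Emit:
apply_moves --pt "0.4 0 0 0 0 0" --pt "0 0 0 0 0 0" --pt "0 0 0 0 0 0"

```text
time: 14.85
tcp_pos: [0.6124, -0.2023, 0.0762]
orientation: [0.008, 1.0, -0.0, 0.0]
wrist_force: [0.3, 0.0, -4.5]
opening: 0.102
grip_force: 60.0
```

Emit:
apply_moves --pt "0.4 0 0 0 0 0" --pt "0 0 0 0 0 0" --pt "0 0 0 0 0 0"

```text
time: 15.1
tcp_pos: [0.6122, -0.2023, 0.0762]
orientation: [0.008, 1.0, -0.0, 0.0]
wrist_force: [1.0, -0.3, -4.4]
opening: 0.107
grip_force: 60.0
```

Emit:
apply_moves --pt "0.4 0 0 0 0 0" --pt "0 0 0 0 0 0" --pt "0 0 0 0 0 0"

```text
time: 15.35
tcp_pos: [0.6122, -0.2023, 0.0763]
orientation: [0.007, 1.0, -0.0, 0.001]
wrist_force: [5.0, 0.0, -5.3]
opening: 0.102
grip_force: 60.0
```

```bash
python3 meas.py w10
```

```text
15.35 [ 0.6122 -0.2023  0.0763] [ 0.6121 -0.2023  0.0763] heading 179.14 [ 5.   0.  -5.3] [-0.063 -1.202 -0.007]
slot X 33 row 187 307 338 y -7.4 7.9 mid 0.24
slot X 40 row 173 308 336 y -6.8 6.8 mid 0.0
slot X 48 row 157 308 337 y -6.7 7.3 mid 0.25
slot X 56 row 140 308 337 y -6.6 7.2 mid 0.26
head pred [323.63772101 201.84722835]
head [ 0.5834 -0.2017  0.07  ] tool [28.8  0.1  6.2] r 20.7 exp 21.30362305187191
head [ 0.5807 -0.2023  0.07  ] tool [31.5 -0.5  6.2] r 18.475 exp 21.400198179915105
head [ 0.5826 -0.2043  0.07  ] tool [29.5 -2.5  6.2] r 14.025 exp 21.330271423231967
```

Contact at 5 N in +x, so the stem is home. I'll back off to centre the play, then turn about the stem.

Emit:
apply_moves --pt "-1 0 0 0 0 0" --pt "-0.9 0 0 0 0 0" --pt "0 0 0 0 0 0" --pt "0 0 0 0 0 0" --pt "0 0 0 0 0 0"

```text
time: 15.82
tcp_pos: [0.6127, -0.2024, 0.076]
orientation: [0.008, 1.0, 0.0, -0.001]
wrist_force: [0.3, 0.4, -3.6]
opening: 0.106
grip_force: 60.0
```

Emit:
apply_moves --pt "0.04 -1.52 0 0 0 3" --pt "0.04 -1.52 0 0 0 3" --pt "0.04 -1.52 0 0 0 3" --pt "0.04 -1.52 0 0 0 3" --pt "0.04 -1.52 0 0 0 3" --pt "0 0 0 0 0 0" --pt "0 0 0 0 0 0" --pt "0 0 0 0 0 0"

```text
time: 16.48
tcp_pos: [0.6121, -0.2097, 0.0761]
orientation: [0.137, 0.991, 0.0, -0.0]
wrist_force: [0.4, 0.2, -3.8]
opening: 0.104
grip_force: 60.0
```

```bash
python3 meas.py w11
```

```text
16.4833 [ 0.6121 -0.2097  0.0761] [ 0.6121 -0.2097  0.0761] heading 164.24 [ 0.4  0.2 -3.8] [ 0.037 -0.133 -0.013]
slot X 33 row 187 304 339 y -8.8 8.5 mid -0.15
slot X 40 row 173 308 336 y -6.7 7.0 mid 0.11
slot X 48 row 157 308 337 y -6.6 7.4 mid 0.36
slot X 56 row 140 308 337 y -6.5 7.3 mid 0.36
head pred [323.0475181  199.63280325]
head [ 0.5843 -0.2015  0.07  ] tool [29.   0.3  6.1] r 19.6 exp 21.32505425747694
head [ 0.5818 -0.2011  0.07  ] tool [31.5  0.1  6.1] r 17.65 exp 21.412238430885655
head [ 0.5847 -0.1992  0.07  ] tool [29.3  2.7  6.1] r 16.475 exp 21.33353049350863
```

Emit:
apply_moves --pt "-0.36 -1.53 0 0 0 3" --pt "0.04 -1.53 0 0 0 3" --pt "0.04 -1.53 0 0 0 3" --pt "0.04 -1.53 0 0 0 3" --pt "0.04 -1.53 0 0 0 3" --pt "0.04 -1.53 0 0 0 3" --pt "0.04 -1.53 0 0 0 3" --pt "0.04 -1.53 0 0 0 3" --pt "0.04 -1.53 0 0 0 3" --pt "0 0 0 0 0 0" --pt "0 0 0 0 0 0" --pt "0 0 0 0 0 0"

```text
time: 17.53
tcp_pos: [0.606, -0.2217, 0.0761]
orientation: [0.364, 0.931, 0.0, 0.0]
wrist_force: [0.2, -0.0, -3.7]
opening: 0.103
grip_force: 60.0
```

```bash
python3 meas.py w12
```

```text
17.5333 [ 0.606  -0.2217  0.0761] [ 0.606  -0.2217  0.0761] heading 137.27 [ 0.2 -0.  -3.7] [-0.077 -0.064 -0.014]
slot X 33 row 187 309 342 y -6.3 10.0 mid 1.84
slot X 40 row 173 308 334 y -6.7 6.0 mid -0.37
slot X 48 row 157 308 336 y -6.6 6.9 mid 0.13
slot X 56 row 141 308 336 y -6.5 6.8 mid 0.14
head pred [321.78381202 198.53388385]
head [ 0.5834 -0.2006  0.07  ] tool [30.9  0.1  6.1] r 20.075 exp 21.384927984482704
head [ 0.5851 -0.1985  0.07  ] tool [31.   2.8  6.1] r 17.6 exp 21.389206409106773
head [ 0.5811 -0.1997  0.07  ] tool [33.2 -0.8  6.1] r 14.95 exp 21.46775284478871
```

Emit:
apply_moves --pt "0.4 -1.52 0 0 0 3" --pt "0.04 -1.52 0 0 0 3" --pt "0.04 -1.52 0 0 0 3" --pt "0.04 -1.52 0 0 0 3" --pt "0.04 -1.52 0 0 0 3" --pt "0.04 -1.52 0 0 0 3" --pt "0.04 -1.52 0 0 0 3" --pt "0.04 -1.52 0 0 0 3" --pt "0 0 0 0 0 0" --pt "0 0 0 0 0 0"

```text
time: 18.42
tcp_pos: [0.5958, -0.2284, 0.0761]
orientation: [0.55, 0.835, -0.0, -0.0]
wrist_force: [-0.4, -0.9, -4.4]
opening: 0.105
grip_force: 60.0
```

Emit:
apply_moves --pt "0.04 -1.52 0 0 0 3" --pt "0.04 -1.52 0 0 0 3" --pt "0.04 -1.52 0 0 0 3" --pt "0.04 -1.52 0 0 0 3" --pt "0.04 -1.52 0 0 0 3" --pt "0.04 -1.52 0 0 0 3" --pt "0.04 -1.52 0 0 0 3" --pt "0.04 -1.52 0 0 0 3" --pt "0 0 0 0 0 0" --pt "0 0 0 0 0 0" --pt "0 0 0 0 0 0"

```text
time: 19.33
tcp_pos: [0.5841, -0.2308, 0.0762]
orientation: [0.711, 0.703, 0.0, 0.0]
wrist_force: [-0.8, -0.1, -3.9]
opening: 0.103
grip_force: 60.0
```

```bash
python3 meas.py w13; python3 look.py w14 220 110 200 150
```

```text
19.3333 [ 0.5841 -0.2308  0.0762] [ 0.5841 -0.2309  0.0762] heading 89.3 [-0.8 -0.1 -3.9] [-0.135  0.115 -0.023]
slot X 33 row 188 304 340 y -8.9 9.0 mid 0.05
slot X 40 row 174 308 336 y -6.8 6.9 mid 0.06
slot X 48 row 158 308 323 y -6.7 0.6 mid -3.07
slot X 56 row 141 308 336 y -6.6 6.8 mid 0.08
head pred [320.35803287 200.25428343]
head [ 0.5843 -0.202   0.07  ] tool [28.8 -0.2  6.2] r 20.625 exp 21.29720040326988
head [ 0.5831 -0.1999  0.07  ] tool [30.9 -1.4  6.2] r 15.75 exp 21.37122713762231
head [ 0.586  -0.1991  0.07  ] tool [31.8  1.5  6.2] r 20.95 exp 21.402105932339595
19.4333 [ 0.5841 -0.2309  0.0762] heading 89.23 tilt [0.0002 0.    ] [ 0.09  0.7   0.3   1.96 -0.39  0.54  0.65] [ 0.5  0.1 -4.5] [-0.196  0.119 -0.026]
k 4.0
```

View pics/w14.png

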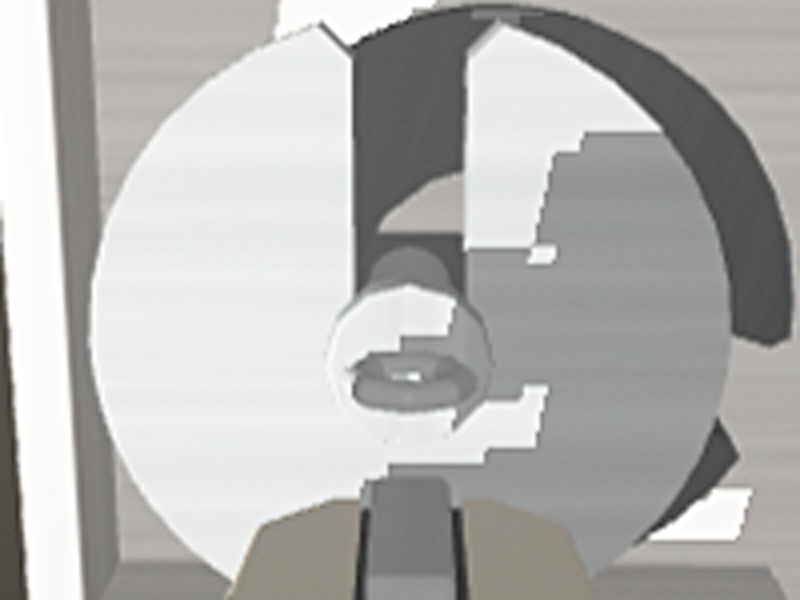

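The slot now faces world +y, concentric with the head at crop (410,362). The under slot still shows at right (735,400). Lower gently.

Emit:
apply_moves --pt "0 0 0.7 0 0 0" --pt "0 0 0.8 0 0 0" --pt "0 0 0.8 0 0 0" --pt "0 0 0.5 0 0 0" --pt "0 0 0 0 0 0" --pt "0 0 0 0 0 0" --pt "0 0 0 0 0 0"

```text
time: 20.02
tcp_pos: [0.5839, -0.2309, 0.0733]
orientation: [0.712, 0.702, 0.0, 0.0]
wrist_force: [0.3, -0.1, -3.8]
opening: 0.103
grip_force: 60.0
```

Emit:
apply_moves --pt "0 0 0.3 0 0 0" --pt "0 0 0.2 0 0 0" --pt "0 0 0 0 0 0" --pt "0 0 0 0 0 0"

```text
time: 20.35
tcp_pos: [0.5839, -0.2309, 0.0729]
orientation: [0.712, 0.702, 0.0, 0.0]
wrist_force: [0.9, 0.0, -3.9]
opening: 0.105
grip_force: 60.0
```

Emit:
apply_moves --pt "0 0 0.3 0 0 0" --pt "0 0 0 0 0 0" --pt "0 0 0 0 0 0"

```text
time: 20.6
tcp_pos: [0.584, -0.2309, 0.0727]
orientation: [0.712, 0.702, 0.0, 0.0]
wrist_force: [-0.3, 0.8, -1.3]
opening: 0.103
grip_force: 60.0
```

Emit:
apply_moves --pt "0 0 0.2 0 0 0" --pt "0 0 0 0 0 0" --pt "0 0 0 0 0 0" --pt "0 0 0 0 0 0" --squeeze 6

```text
time: 20.93
tcp_pos: [0.584, -0.2309, 0.0727]
orientation: [0.712, 0.702, 0.0, 0.0]
wrist_force: [-2.1, 0.2, 5.0]
opening: 0.104
grip_force: 6.0
```

Emit:
apply_moves --pt "0 0 0 0 0 0" --pt "0 0 0 0 0 0" --pt "0 0 0 0 0 0" --pt "0 0 0 0 0 0" --pt "0 0 0 0 0 0" --pt "0 0 0 0 0 0" --jaw 0.35

```text
time: 21.43
tcp_pos: [0.584, -0.2309, 0.0723]
orientation: [0.712, 0.702, -0.0, 0.0]
wrist_force: [0.2, -0.4, -1.5]
opening: 0.351
grip_force: 0.0
```

Released. Retreat straight up and check.

Emit:
apply_moves --pt "0 0 -3 0 0 0" --pt "0 0 -8 0 0 0" --pt "0 0 -15 0 0 0" --pt "0 0 -20 0 0 0" --pt "0 0 -20 0 0 0" --pt "0 0 -20 0 0 0" --pt "0 0 -10 0 0 0" --pt "0 0 0 0 0 0" --pt "0 0 0 0 0 0" --pt "0 0 0 0 0 0"

```text
time: 22.27
tcp_pos: [0.5835, -0.2305, 0.1675]
orientation: [0.712, 0.702, -0.0, -0.001]
wrist_force: [0.2, -0.8, 0.1]
opening: 0.353
grip_force: 0.0
```

```bash
python3 - <<'E'
from workcell import arm
import cv2
from h import *
t=arm.read_state();print(t["time"],t["tcp_pos"],t["wrist_force"])
s=arm.snapshot("wrist");np.savez("w15.npz",**s)
g=cv2.cvtColor(s["img"],cv2.COLOR_RGB2GRAY)
c=np.array([.5841,-.2019])
# disc rim at z .056: find max edge response over centre offsets
gx=cv2.magnitude(cv2.Sobel(g,5,1,0),cv2.Sobel(g,5,0,1)); gx=np.minimum(gx,200)
def sc(pts): uv=np.array([proj(s,p) for p in pts]).astype(np.float32); return cv2.remap(gx,uv[:,:1],uv[:,1:],1).mean()
best=[]
for dx in np.arange(-4,4.1,.5):
  for dy in np.arange(-4,4.1,.5):
    a=np.radians(np.r_[np.arange(110,255,4),np.arange(-70,70,4)])
    best.append((sc([[c[0]+dx/1e3+.04*np.cos(k),c[1]+dy/1e3+.04*np.sin(k),.056] for k in a]),dx,dy))
b=max(best);print("rim",b)
ctr=c+np.array(b[1:])/1e3
r=[]
for h in np.arange(60,120,1.):
  d=np.array([np.cos(np.radians(h)),np.sin(np.radians(h))]);n=np.array([-d[1],d[0]])
  r.append((sc([[*(ctr+d*l+n*m),.056] for l in np.arange(.014,.034,.002) for m in(-.007,.007)]),h))
print("slot heading",max(r))
E
```

```text
22.2667 [ 0.58351259 -0.23049014  0.16753723] [ 0.16431714 -0.81708724  0.123122  ]
rim (np.float32(186.43002), np.float64(0.5), np.float64(0.5))
slot heading (np.float32(200.0), np.float64(89.0))
```

```bash
python3 -c "
from workcell import arm
print(arm.job_done())"
```

```text
the job is handed in; nothing more can be done
None
```

The trim weight is on the stem, lying flat and released with its slot facing the +y side wall (about 107° from the slot underneath), and the job is handed in at about 22 s; no verdict was returned.

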